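# Rack the washed chopping boards and close the end stop

## Task

Take the green and the yellow chopping board, still leaning in the drainer, and stand them on their long edges in the board rack next to the blue one, in any order, hand slot up. Then push the rack's sliding end stop up against them until all three boards stand upright, packed snug face to face between the wall and the stop with no play left. Set the boards down and push gently, without ramming them, and leave the other things on the worktop where they are.

Things in the scene. Friction and masses are not known exactly. Their poses are not given: they have to be found in the camera images.
- green_board_mid (a point): Centre of the green plastic chopping board: about 200 mm long (its x), 150 mm tall (its z, up from the long edge it stands on), 9 to 15 mm thick (its y): no two boards of this set are equally thick. 0.2 to 0.6 kg. It grips like a plain slab (the hand slot is only a look), at the middle of the upper edge. It starts in either place of the drainer, leaning 0.35 rad, top towards the drainer's -y.
- yellow_board_mid (a point): Centre of the yellow chopping board: same length, height and axes as the green one, another thickness. It starts in the other place of the drainer, leaning likewise.
- blue_board_mid (a point): Centre of the blue chopping board, same length, height and axes, another thickness. It starts in the rack, leaning loosely by about 0.13 rad against the top edge of the rack's wall (top towards +y), its foot about 15 mm out from the wall. It need not be grasped: the pushed row stands it up.
- drainer: Fixed grey drip tray, 250 x 250 mm, origin at the centre of its underside, floor 12 mm above the worktop. Two places 100 mm apart along its y, each with sloped wires under the board up to 100 mm high (the board's top is at 157 mm) and a low wire, 21 mm high, in front of the board's foot. Draw a board out upwards along its own plane. Wall cabinets hang 0.58 m above, 0.6 m out: carry boards straight across.
- rack: Fixed bamboo board rack, origin at the centre of its underside: x along the boards, y along the row towards the fixed wall, z up. Slatted floor 20 mm above the worktop (a board standing on it is 170 mm high), 222 mm clear in x between two side rails 40 mm high. Boards stand between wall and stop, faces across y. Base and rails run from y = -125 to +125 mm.
- wall_foot (a point): Foot of the inner face of the rack's fixed wall, midway along it, at floor height, at y = +105 mm in the rack; axes as the rack's. The wall's top is 132 mm above the worktop.
- end_stop (a joint): Travel (m) of the sliding end stop along the rack's y: at 0 its inner face is 160 mm from the wall, and that opening shrinks as the value grows. It starts between 0 and 0.025 and stays where it is left; its own drag is about 3 N, sliding boards add some 5 to 10 N. Where it comes up solid depends on the boards: it must be felt, as a steep rise of the push to about 20 N.
- stop_bar (a point): Middle of the black push bar on the outer (-y) side of the steel end stop: 10 mm thick, 100 mm long along the rack's x, 100 mm above the worktop, 28 mm clear of the stop plate's outer face. The plate is 12 mm thick, 212 mm wide, its top 126 mm above the worktop. Push the bar towards +y or pinch it from above; a finger inside the plate would keep the row from closing.
- mug: Bystander: a white mug, 88 across, handle 127 over all, 95 high mm; origin at its underside.
- tumbler: Bystander: a clear glass tumbler, 80 across, 91 high mm; origin at its underside.
- pepper: Bystander: a black and white pepper mill, 41 across, 112 high mm; origin at its underside.
- salt: Bystander: a grey salt shaker, 44 across, 90 high mm; origin at its underside.
- lemon: Bystander: a lemon, 71 x 53 x 51 mm; origin at its underside.

How it is judged:
By the outcome, as a careful person would: the job done as asked, in the order asked, and still so for the second after the job is handed in, with the robot touching nothing.
It also fails if it takes over 72 s, if anything falls off the work surface, if the arm or the gripper's body presses on something with over 40 N, if the wrist force passes 120 N, or if a joint passes its speed limit or range.

## Robot

A 7-joint arm with a two-finger parallel gripper is mounted at the origin on a cart in front of the work surface, level with it; the furniture and walls round the work are solid. World frame = base frame: x ahead of the robot, y to its left, z up, the work surface at z = 0. Lengths are in m, angles in rad, forces in N, time in s.
With the tool pointing down it reaches from about 0.4 to 0.9 m from the base axis. Payload 5.5 kg.
Tool frame: the origin (TCP) lies at the very end of the fingers, on their centre line; the grasp point (between the pads) lies 19 mm behind it; z points along the fingers, y is the line along which they close (so a half turn about z gives the same grasp; the last joint's range is limited). The gripper opens to 92 mm and grips with 3 to 60 N. Pads are 19 mm wide; open, the fingers measure 130 mm over their backs; the gripper's body (75 mm by 190 mm) begins 47 mm behind the grasp point.
Start: joints at [-0.983, 0.501, -0.427, 1.55, 0.221, 1.138, -0.21], TCP at [0.207, 0.616, 0.227] pointing down, gripper open.
Joint ranges: [-2.88, 2.88], [-0.31, 2.03], [-1.54, 1.56], [0.2, 2.42], [-1.41, 4.55], [0.19, 2.02], [-2.57, 2.57]. Speed limits (rad/s): [2.57, 2.57, 3.14, 3.14, 3.14, 3.14, 3.14].

## Interface

Orientations are given as [roll, pitch, yaw] about the fixed x, y, z axes, in that order (R = Rz(yaw) Ry(pitch) Rx(roll)).
In Python, from bench import ctrl gives the robot as it stands. Calls block until the motion is done:
- ctrl.move_ptp(position, orientation): joint-space move of the TCP to a pose.
- ctrl.servo_line(position, velocity=0.15, rot=None, stop_force=None): straight line of the TCP; rot=None keeps the orientation; velocity is the mean speed in m/s. With stop_force (N) it stops when the force on the tool has changed by that much, and returns True; else False.
- ctrl.set_joints(angles): joint-space move.
- ctrl.set_gripper(opening): opening from 0.0 (shut) to 1.0 (fully open); the grip force is fixed at half the most; returns when the fingers have stopped.
- ctrl.dwell(seconds).
- ctrl.ik(position, orientation): joint angles nearest the present ones, or None.
- ctrl.observe(): the state.
- ctrl.get_image(name): name is "scene" or "side" or "wrist"; returns a dict with "image" (420x560x3 uint8, red, green, blue), "range_z" (420x560 float32, m along the optical axis (not along the pixel's ray), 0 where there is no reading), "fx", "fy", "cx", "cy" (pixels), "view" (4x4, takes a point from world to camera coordinates). Camera axes: x right, y up, looking along -z (the intrinsics and any distortion apply to the point x, -y, -z); pixel columns grow to the right and rows downward; lengths in m; the calibration is good to about 2 mm. A picture is of the moment at which its call begins.
A pose or a line that the arm cannot do raises ctrl.Unreachable and nothing moves.
- ctrl.finish_job(): hands the job in; it is judged then, once.
Trained networks look in the newest picture that a camera, given by its name, has taken for a name from the list of things; names that differ only in an ending like _2 or _b are one class to them, and where a whole thing is asked for, a point or a joint stands for the part that bears it (a point fixed in the world has none). Each returns a list of dicts, best first, with "p" (0 to 1); they miss things now and then, are a little off and sometimes report something else, mostly with a low value. They report only what shows in the picture. A call takes as long as a camera call.
- ctrl.spot_in(camera, target): "centre" ([x, y, z] in m, in world coordinates, good to about 4 mm: the middle of the surface that is visible of it).
- ctrl.cut_out(camera, target): "mask" (420x560 bool, what is visible of it).
The state is a dict: "time_s": time; "joints": joint angles; "qd": joint speeds; "effort": joint torques, N m; "ee_pos": TCP position; "tcp_rot": TCP orientation; "contact_force": force on the tool from outside, world axes, zero at the start; "torque": the same for the moment, N m; "opening": opening from 0.0 (shut) to 1.0 (fully open); "gripper_force": force on a finger pad.
Only numpy, scipy, OpenCV 4.12 (cv2) and the standard library are available. Lean on these libraries where they do the work, as an engineer would, in place of code of your own. Each camera call takes 0.05 s, during which the arm holds its last target. There are 200 camera calls.

## Working session

There is one attempt and no reset: what is moved stays moved. The work goes in short steps, each a Python script; the robot and the scene stay as the last script left them, time stands still between calls to the robot, and variables do not carry over. Pictures are saved under pics/ and viewed, at most 10 in all, crops included, and the job is handed in when it is done.

```bash
ls; mkdir -p pics; cat > h.py <<'E'
import numpy as np, cv2
from bench import ctrl
def pts(im, mask=None):
    z=im["range_z"]; m=(z>0) if mask is None else (mask&(z>0))
    v,u=np.nonzero(m); d=z[v,u]
    c=np.stack([(u-im["cx"])/im["fx"]*d, -(v-im["cy"])/im["fy"]*d, -d, np.ones_like(d)])
    return (np.linalg.inv(im["view"])@c)[:3].T
def save(im,n): cv2.imwrite("pics/"+n,cv2.cvtColor(im["image"],cv2.COLOR_RGB2BGR))
E
python3 - <<'E'
from h import *
np.set_printoptions(precision=4,suppress=True)
print(ctrl.observe())
ims={}
for c in ("scene","side"):
    ims[c]=ctrl.get_image(c); print(c,[ims[c][k] for k in("fx","fy","cx","cy")],np.linalg.inv(ims[c]["view"])[:3,3], ims[c].keys())
    for t in "green_board_mid yellow_board_mid blue_board_mid drainer rack end_stop stop_bar mug tumbler pepper salt lemon".split():
        print(c,t,[(np.array(r["centre"]).round(3),round(r["p"],2)) for r in ctrl.spot_in(c,t)][:2])
a=np.hstack([cv2.cvtColor(ims[c]["image"],cv2.COLOR_RGB2BGR) for c in ims])
save(ims["scene"],"a.png");save(ims["side"],"b.png")
E
```

```text
pics
{'time_s': 0.0, 'joints': array([-0.9828,  0.5018, -0.4268,  1.5514,  0.2208,  1.1383, -0.2103]), 'qd': array([-0.0012,  0.0001,  0.0018,  0.0001,  0.0003,  0.001 ,  0.0008]), 'effort': array([ -0.0007, -56.6602,  -5.8154, -27.9111,  -0.0684,   0.031 ,
         0.0002]), 'ee_pos': array([0.2072, 0.6153, 0.2257]), 'tcp_rot': array([-3.1397, -0.0001,  2.8168]), 'contact_force': array([ 0.0004, -0.7407,  0.5114]), 'torque': array([-0.0221, -0.0499,  0.0245]), 'gripper_force': 0.0, 'opening': 0.9980955303936271}
scene [423.5961635790909, 423.5961635790909, 282.50912058556446, 212.82907499414006] [-0.3127 -0.5011  1.1026] dict_keys(['image', 'range_z', 'fx', 'fy', 'cx', 'cy', 'view'])
scene green_board_mid [(array([ 0.43 , -0.378,  0.11 ]), 0.97)]
scene yellow_board_mid [(array([ 0.405, -0.285,  0.125]), 0.74)]
scene blue_board_mid [(array([0.427, 0.273, 0.1  ]), 0.88)]
scene drainer [(array([ 0.409, -0.312,  0.012]), 0.63)]
scene rack [(array([0.392, 0.125, 0.03 ]), 0.93)]
scene end_stop [(array([0.404, 0.121, 0.091]), 0.62), (array([0.39 , 0.13 , 0.029]), 0.22)]
scene stop_bar []
s
[... 698 characters left out ...]
 drainer [(array([ 0.438, -0.227,  0.012]), 0.85), (array([0.415, 0.132, 0.08 ]), 0.7)]
side rack [(array([ 0.649, -0.372,  0.062]), 0.73), (array([0.425, 0.18 , 0.074]), 0.64)]
side end_stop [(array([0.411, 0.132, 0.081]), 0.9), (array([ 0.438, -0.226,  0.01 ]), 0.61)]
side stop_bar [(array([0.408, 0.13 , 0.083]), 0.76)]
side mug [(array([ 0.65 , -0.371,  0.065]), 0.7)]
side tumbler [(array([ 0.674, -0.136,  0.059]), 0.57), (array([ 0.679, -0.02 ,  0.054]), 0.26)]
side pepper [(array([0.695, 0.039, 0.068]), 0.91), (array([ 0.679, -0.018,  0.05 ]), 0.71)]
side salt [(array([ 0.679, -0.02 ,  0.047]), 0.6)]
side lemon [(array([0.48 , 0.408, 0.037]), 0.73), (array([0.428, 0.186, 0.078]), 0.55)]
```

View pics/a.png

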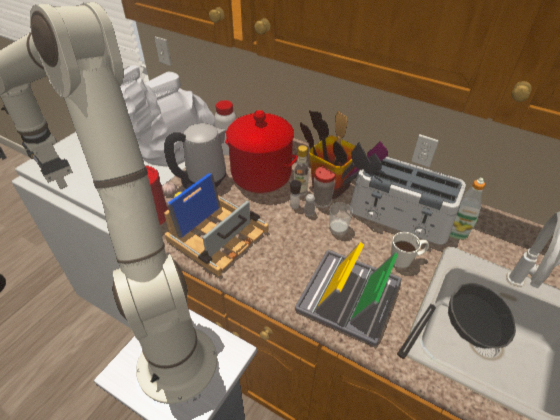

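View pics/b.png

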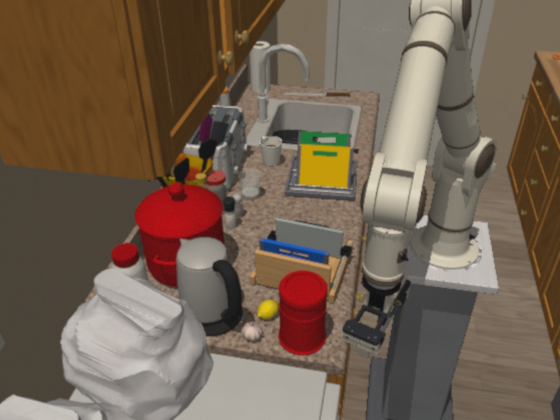

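```bash
cat >> h.py <<'E'
def fitplane(P,tol=.002,it=400,minz=None):
    rng=np.random.default_rng(0); best=None
    for _ in range(it):
        a,b,c=P[rng.choice(len(P),3,replace=False)]; n=np.cross(b-a,c-a); l=np.linalg.norm(n)
        if l<1e-6: continue
        m=abs((P-a)@(n/l))<tol
        if best is None or m.sum()>best.sum(): best=m
    Q=P[best]; c=Q.mean(0); n=np.linalg.svd(Q-c,full_matrices=False)[2][2]
    return c,n*np.sign(n[1]),Q
E
python3 - <<'E'
from h import *
np.set_printoptions(precision=4,suppress=True)
for c in ("scene","side"):
    im=ctrl.get_image(c)
    for t in "green_board_mid yellow_board_mid blue_board_mid end_stop rack drainer".split():
        r=ctrl.cut_out(c,t)
        if not r: continue
        for q in r[:2]:
            m=cv2.erode(q["mask"].astype(np.uint8),np.ones((3,3)))>0
            P=pts(im,m)
            if len(P)<60: print(c,t,'few'); continue
            C,n,Q=fitplane(P)
            h=np.cross([0,0,1],n); h/=np.linalg.norm(h); s=(Q-C)@h
            print(c,t,round(q["p"],2),len(P),len(Q),"c",C,"n",n,"tilt",np.arcsin(n[2]),"xr",np.percentile(Q[:,0],[1,99]),"yr",np.percentile(Q[:,1],[1,99]),"zr",np.percentile(Q[:,2],[1,99]),"mid",C+h*(np.percentile(s,1)+np.percentile(s,99))/2)
E
```

```text
scene yellow_board_mid 0.88 579 413 c [ 0.4033 -0.2782  0.1109] n [-0.0589  0.9337  0.3531] tilt 0.3608845175122233 xr [0.326  0.4978] yr [-0.3005 -0.2533] zr [0.0445 0.1589] mid [ 0.4121 -0.2776  0.1109]
scene blue_board_mid 0.73 1606 977 c [0.4275 0.272  0.1027] n [ 0.1133  0.9856 -0.1258] tilt -0.12608385763439472 xr [0.3407 0.5244] yr [0.2544 0.2887] zr [0.0307 0.1702] mid [0.4322 0.2715 0.1027]
scene end_stop 0.69 1059 670 c [0.4079 0.1238 0.0843] n [0.1223 0.9925 0.0027] tilt 0.0027399328981102472 xr [0.3069 0.5251] yr [0.109  0.1367] zr [0.0347 0.1266] mid [0.4158 0.1228 0.0843]
scene rack 0.94 3428 775 c [0.4081 0.1239 0.0768] n [0.1216 0.9926 0.0047] tilt 0.00472311679424476 xr [0.3003 0.5267] yr [0.1092 0.1376] zr [0.0169 0.1271] mid [0.4135 0.1233 0.0768]
scene rack 0.51 1076 697 c [0.4073 0.1238 0.0833] n [ 0.1211  0.9926 -0.0051] tilt -0.005065719531769751 xr [0.3059 0.5244] yr [0.109  0.1367] zr [0.0338 0.1272] mid [0.4151 0.1229 0.0833]
scene drainer 0.62 3798 1825 c [ 0.4175 -0.3133  0.0112] n [-0.0069  0.0016 -1.    ] tilt -1.5637028531205308 xr [0.3198 0.554 ] yr [-
[... 543 characters left out ...]
 0.9749 -0.186 ] tilt -0.18704739805233514 xr [0.3467 0.5315] yr [0.2764 0.3043] zr [0.1313 0.1716] mid [0.439  0.2903 0.1539]
side end_stop 0.46 99 42 c [ 0.684  -0.0193  0.0485] n [-0.7138  0.6915  0.1112] tilt 0.11141950108159615 xr [0.6745 0.6906] yr [-0.027  -0.0111] zr [0.0131 0.0872] mid [ 0.6833 -0.0201  0.0485]
side rack 0.69 3541 776 c [0.4639 0.2994 0.0899] n [0.121  0.9926 0.012 ] tilt 0.011990881153660276 xr [0.3319 0.5485] yr [0.2884 0.3165] zr [0.0173 0.133 ] mid [0.4402 0.3023 0.0899]
side drainer 0.93 912 292 c [ 0.4421 -0.2355  0.011 ] n [-0.0065  0.0162 -0.9998] tilt -1.553300400631871 xr [0.3159 0.5554] yr [-0.3929 -0.175 ] zr [0.0074 0.014 ] mid [ 0.4205 -0.2441  0.011 ]
```

```bash
python3 - <<'E'
from h import *
for p in [(.43,-.4,.30),(.42,-.3,.3),(.41,.2,.30),(.41,.2,.14)]:
    for yaw in (0,np.pi,): print(p,yaw,ctrl.ik(p,[np.pi,0,yaw]))
E
```

```text
(0.43, -0.4, 0.3) 0 [-0.10805061  0.49309569  1.13159344  1.66476353 -0.46306891  1.2838315
 -0.45762881]
(0.43, -0.4, 0.3) 3.141592653589793 [ 0.03347233  0.39417067  0.8856322   1.66120054 -0.31991305  1.2393746
  2.55791989]
(0.42, -0.3, 0.3) 0 [-0.1054708   0.19721884  0.77651839  1.82619177 -0.14920294  1.1777823
 -0.85202713]
(0.42, -0.3, 0.3) 3.141592653589793 [-0.12827792  0.20142626  0.80462734  1.82674637 -0.15665015  1.17856694
  2.29723841]
(0.41, 0.2, 0.3) 0 [-0.64525379  0.04389333  0.13713021  1.93829697 -0.00654321  1.15982173
 -2.07643628]
(0.41, 0.2, 0.3) 3.141592653589793 [-0.21228017  0.05785054 -0.31174836  1.92529652  0.01933383  1.16129656
  1.03955767]
(0.41, 0.2, 0.14) 0 [-0.69133861  0.24712299  0.20215172  2.11764747 -0.06968917  0.78287297
 -2.01652408]
(0.41, 0.2, 0.14) 3.141592653589793 [-0.2169761   0.26319206 -0.33451499  2.10225702  0.12008873  0.79373319
  0.9456126 ]
```

```bash
cat >> h.py <<'E'
from scipy.spatial.transform import Rotation as R
def ori(y,down):
    "tool y axis (approx), tool z axis -> rpy, choosing given sign"
    z=np.array(down,float); z/=np.linalg.norm(z); y=np.array(y,float); y-=y@z*z; y/=np.linalg.norm(y)
    return R.from_matrix(np.column_stack([np.cross(y,z),y,z])).as_euler("xyz")
RY=np.array([.1215,.9926,0]); RX=np.array([.9926,-.1215,0]); DN=[0,0,-1]
def rk(r,s,z): return r*RX+s*RY+np.array([0,0,z])
E
python3 - <<'E'
from h import *
np.set_printoptions(precision=4,suppress=True)
o=ctrl.observe(); p=o["ee_pos"].copy(); p[2]=.4; ctrl.servo_line(p,.3)
for s in (1,-1): print(ctrl.ik(rk(.397,.24,.4),ori(s*RY,DN)))
ctrl.move_ptp(rk(.397,.20,.42),ori(RY,DN))
im=ctrl.get_image("wrist"); save(im,"w1.png"); np.savez("w1.npz",**im)
print(ctrl.observe()["time_s"],np.linalg.inv(im["view"]))
for t in ("blue_board_mid","end_stop","stop_bar","rack"): print(t,[(np.array(r["centre"]).round(3),round(r["p"],2)) for r in ctrl.spot_in("wrist",t)][:2])
E
```

```text
[-0.262   0.0081 -0.2187  1.7519  0.0018  1.3818  0.968 ]
[-0.5494 -0.0004  0.0696  1.7603  0.      1.3817 -2.1724]
4.6333 [[ 0.121  -0.9512 -0.2839  0.341 ]
 [ 0.9927  0.1156  0.0357  0.16  ]
 [-0.0011 -0.2862  0.9582  0.5778]
 [ 0.      0.      0.      1.    ]]
blue_board_mid [(array([0.428, 0.276, 0.13 ]), 0.62)]
end_stop [(array([0.398, 0.128, 0.101]), 0.68), (array([0.409, 0.161, 0.015]), 0.42)]
stop_bar [(array([0.401, 0.124, 0.106]), 0.79)]
rack [(array([0.41 , 0.161, 0.014]), 0.56), (array([0.401, 0.128, 0.103]), 0.48)]
```

View pics/w1.png

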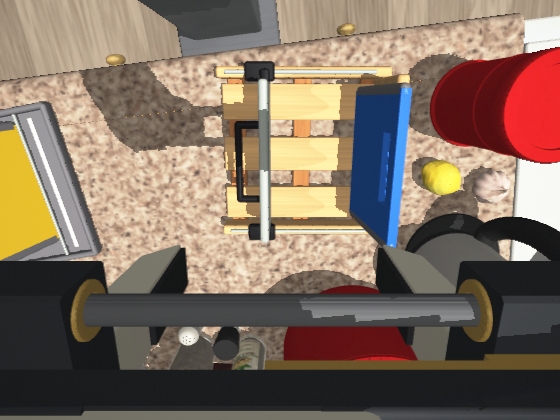

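The picture shows the rack from above: the stop plate is at column ~264, the push bar at ~240, the blue board at columns 355–408, and the rails at rows ~72 and ~230.

```bash
python3 - <<'E'
from h import *
np.set_printoptions(precision=4,suppress=True)
im=dict(np.load("w1.npz")); z=im["range_z"]
def at(u,v):
    m=np.zeros(z.shape,bool); m[v-1:v+2,u-1:u+2]=1; P=np.median(pts(im,m),0); return np.array([P@RX,P@RY,P[2]])
for n,u,v in [("railA",320,72),("railA2",370,72),("railB",320,229),("railB2",345,230),("stop",264,110),("stop",264,190),("stopL",260,150),("bar",239,160),("bartop",240,128),("barbot",240,196),("blue top",403,110),("blue top",395,210),("wallpost",405,78)]:
    print(n,at(u,v))
P=pts(im); r=P@RX; s=P@RY; h=P[:,2]
def rep(n,m,q=(1,50,99)): print(n,m.sum(),"r",np.percentile(r[m],q),"s",np.percentile(s[m],q))
box=(abs(r-.397)<.14)&(s>.1)&(s<.36)
rep("rail lo",box&(h>.033)&(h<.046)&(r<.33)&(s>.2)&(s<.3)); rep("rail hi",box&(h>.033)&(h<.046)&(r>.46)&(s>.2)&(s<.3))
rep("plate top",box&(h>.12)&(h<.132)&(s<.22)&(abs(r-.397)<.09)); rep("bar",box&(h>.093)&(h<.11)&(s<.17))
b=box&(h>.163)&(h<.178)&(s>.28); rep("blue top",b)
for zz in (.03,.06,.09,.12,.15): rep("blue %g"%zz, box&(abs(h-zz)<.006)&(s>.29))
E
```

```text
railA [0.2837 0.2538 0.0443]
railA2 [0.2838 0.3233 0.045 ]
railB [0.5179 0.2613 0.0424]
railB2 [0.5188 0.3006 0.0442]
stop [0.3327 0.1787 0.1265]
stop [0.4329 0.1774 0.126 ]
stopL [0.3814 0.173  0.1255]
bar [0.3975 0.1436 0.1046]
bartop [0.3559 0.1463 0.1037]
barbot [0.4466 0.1435 0.105 ]
blue top [0.3313 0.3337 0.1695]
blue top [0.4467 0.3359 0.1683]
wallpost [0.2961 0.3447 0.1318]
rail lo 828 r [0.2752 0.2837 0.29  ] s [0.2007 0.25   0.2989]
rail hi 583 r [0.5124 0.5176 0.5265] s [0.2009 0.2503 0.2991]
plate top 1327 r [0.3083 0.3901 0.4851] s [0.1712 0.1772 0.1829]
bar 864 r [0.3471 0.3976 0.4561] s [0.1384 0.1457 0.1693]
blue top 2051 r [0.3051 0.3889 0.4903] s [0.328  0.3336 0.3412]
blue 0.03 442 r [0.2752 0.3929 0.5137] s [0.2921 0.311  0.3384]
blue 0.06 417 r [0.2938 0.3902 0.4978] s [0.3136 0.315  0.337 ]
blue 0.09 489 r [0.2942 0.3866 0.4965] s [0.3177 0.3189 0.3369]
blue 0.12 597 r [0.2943 0.3879 0.497 ] s [0.3216 0.3228 0.337 ]
blue 0.15 491 r [0.3033 0.3654 0.4981] s [0.3255 0.3269 0.3283]
```

```bash
cat >> h.py <<'E'
DY=np.array([-.066,.9978,0]); DX=np.array([.9978,.066,0])
E
python3 - <<'E'
from h import *
np.set_printoptions(precision=4,suppress=True)
ctrl.move_ptp([.40,-.33,.42],ori(DY,DN))
im=ctrl.get_image("wrist"); save(im,"w2.png"); np.savez("w2.npz",**im)
P=pts(im); r=P@DX; s=P@DY; h=P[:,2]; col=im["image"][im["range_z"]>0].astype(int)
g=(col[:,1]>1.5*col[:,0])&(col[:,1]>1.5*col[:,2])&(h>.02)&(h<.19)
y=(col[:,0]>1.8*col[:,2])&(col[:,1]>1.5*col[:,2])&(h>.02)&(h<.19)&(s<-.2)
print(ctrl.observe()["time_s"])
for n,m in(("green",g),("yellow",y)):
    C,nn,Q=fitplane(P[m]); print(n,m.sum(),len(Q),C,nn,np.arcsin(nn[2]),"yaw",np.arctan2(-nn[0],nn[1]),"z",h[m].max())
    for zz in np.arange(.03,.165,.02):
        k=m&(abs(h-zz)<.005)
        if k.sum()>20: print(round(zz,3),k.sum(),"r",np.percentile(r[k],(1,99)),"s",np.percentile(s[k],(2,50,98)))
    k=m&(h>.148); print("top r",np.percentile(r[k],(1,99)),"s",np.percentile(s[k],(2,50,98)),"z",np.percentile(h[k],(5,50,95)))
E
```

```text
6.6333
green 6633 5555 [ 0.4386 -0.3765  0.0981] [-0.0567  0.9366  0.3458] 0.3530987342926851 yaw 0.06047116461426014 z 0.15798554422001
0.03 291 r [0.3331 0.5026] s [-0.3817 -0.3798 -0.3775]
0.05 318 r [0.332 0.502] s [-0.389  -0.3869 -0.3849]
0.07 360 r [0.3317 0.5026] s [-0.3964 -0.3943 -0.3923]
0.09 407 r [0.3319 0.5026] s [-0.4035 -0.4015 -0.3994]
0.11 450 r [0.3317 0.5021] s [-0.4109 -0.4089 -0.4065]
0.13 257 r [0.3307 0.5034] s [-0.4184 -0.4161 -0.4139]
0.15 1248 r [0.3278 0.5085] s [-0.4349 -0.4279 -0.4214]
top r [0.3261 0.5087] s [-0.4348 -0.4281 -0.4227] z [0.1494 0.1542 0.1565]
yellow 4756 3406 [ 0.4221 -0.2752  0.1035] [-0.0561  0.9357  0.3483] 0.3557120680426543 yaw 0.059866992859740835 z 0.1596375218119523
0.03 160 r [0.3207 0.4938] s [-0.2775 -0.2754 -0.2734]
0.05 179 r [0.3205 0.4926] s [-0.2847 -0.2827 -0.2808]
0.07 197 r [0.321  0.4926] s [-0.292  -0.29   -0.2881]
0.09 216 r [0.3205 0.4923] s [-0.2992 -0.2973 -0.2954]
0.11 236 r [0.321  0.4929] s [-0.3064 -0.3045 -0.3028]
0.13 144 r [0.3203 0.4935] s [-0.3139 -0.3118 -0.3096]
0.15 1091 r [0.3155 0.4969] s [-0.3349 -0.3304 -0.3174]
top r [0.3154 0.4976] s [-0.3347 -0.327  -0.3187] z [0.1509 0.1549 0.1578]
```

View pics/w2.png

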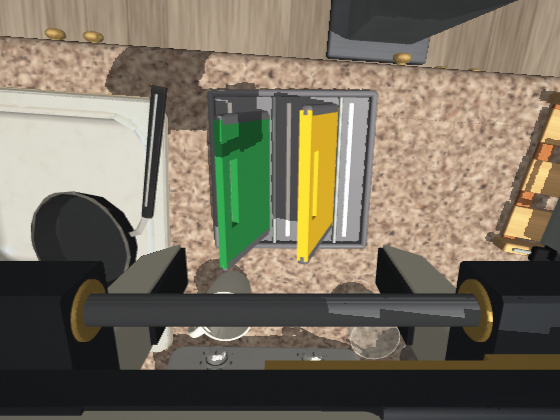

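```bash
sed -i 's/^DY=.*/DY=np.array([-.060,.9982,0]); DX=np.array([.9982,.060,0])/' h.py; python3 - <<'E'
from h import *
np.set_printoptions(precision=4,suppress=True)
im=dict(np.load("w2.npz")); P=pts(im); r=P@DX; s=P@DY; h=P[:,2]
u=np.array([0,0,np.cos(.352)])-np.sin(.352)*DY; nn=np.cos(.352)*DY+np.array([0,0,np.sin(.352)])
for n,C in(("green",[.4386,-.3765,.0981]),("yellow",[.4221,-.2752,.1035])):
    d=(P-C)@nn; k=(abs(d)<.003)&(h>.03)&(h<.14); hist=np.percentile(r[k],(.5,1,50,99,99.5)); print(n,hist)
    a=(P-C)@u; k=(d<.004)&(d>-.022)&(h>.145)&(h<.165); print("top a",np.percentile(a[k],(5,50,99)),"d",np.percentile(d[k],(1,2,5,50,98)),"r",np.percentile(r[k],(1,99)), "amax", np.sort(a[k])[-20:][::5])
    t=k&(a>np.percentile(a[k],99)-.004); print(np.percentile(d[t],(1,5,50,95,99)),r[t].min(),r[t].max())
E
```

```text
green [0.3212 0.3219 0.4109 0.7459 0.7469]
top a [0.0513 0.0612 0.0633] d [-0.0097 -0.0095 -0.0088 -0.0014  0.001 ] r [0.3226 0.5149] amax [0.0633 0.0635 0.0636 0.0638]
[-0.0098 -0.0091 -0.0039  0.0005  0.0009] 0.3214280173789044 0.5179072113586526
yellow [0.31   0.3107 0.4004 0.7336 0.7454]
top a [0.0475 0.0572 0.0591] d [-0.0134 -0.0132 -0.0126 -0.0047  0.0007] r [0.3109 0.5036] amax [0.0591 0.0592 0.0593 0.0594]
[-0.0135 -0.0128 -0.0062  0.0002  0.0007] 0.3097221449888561 0.5068584128494309
```

```bash
cat >> h.py <<'E'
U=np.array([0,0,np.cos(.352)])-np.sin(.352)*DY; N=np.cos(.352)*DY+np.array([0,0,np.sin(.352)])
def top(C,rc,t,a): C=np.array(C); return C+(rc-C@DX)*DX-N*t/2+U*a
GT=top([.4386,-.3765,.0981],.420,.0105,.0635); YT=top([.4221,-.2752,.1035],.408,.014,.0592)
OD=ori(N,-U); OR=ori(RY,DN)
def st(n):
    o=ctrl.observe(); print(n,"t",round(o["time_s"],2),"F",o["contact_force"].round(2),"T",o["torque"].round(2),"open",round(o["opening"]*92,1),"gf",round(o["gripper_force"],1),"p",o["ee_pos"].round(4),"rpy",o["tcp_rot"].round(3))
def pick(T):
    ctrl.move_ptp(T+U*.07,OD); st("above")
    print(ctrl.servo_line(T-U*.028,.12,stop_force=8)); st("down")
    ctrl.set_gripper(0.0); st("grip")
    ctrl.servo_line(T-U*.028+U*.02,.05); st("lift1")
    ctrl.servo_line(T+U*.17,.2); st("lifted")
E
python3 - <<'E'
from h import *
np.set_printoptions(precision=4,suppress=True)
for T in(GT,YT): print(T,[ctrl.ik(T+U*k,OD) for k in (-.028,.17)])
pick(GT)
im=ctrl.get_image("wrist"); save(im,"w3.png"); im=ctrl.get_image("side"); save(im,"s3.png")
E
```

```text
[ 0.445  -0.403   0.1559] [array([ 0.8049,  0.6522,  0.0146,  1.5488, -0.2457,  1.2261,  2.5652]), array([ 0.8652,  0.5971,  0.0146,  1.2049, -0.2137,  1.6267,  2.5283])]
[ 0.4269 -0.3019  0.1567] [array([ 0.7104,  0.5186,  0.0146,  1.7823, -0.284 ,  1.1112,  2.5162]), array([ 0.6273,  0.4276,  0.236 ,  1.4798, -0.3087,  1.5346,  2.5439])]
above t 7.55 F [0.61 1.   0.77] T [-0.38 -0.03 -0.02] open 92.0 gf 0.0 p [ 0.4477 -0.4264  0.2227] rpy [ 2.79   0.001 -3.08 ]
False
down t 8.52 F [ 0.04 -0.57 -0.56] T [-0.37  0.05 -0.01] open 92.1 gf 0.0 p [ 0.4449 -0.394   0.1306] rpy [ 2.791  0.001 -3.082]
grip t 9.75 F [-0.33  1.4   2.08] T [0.49 0.17 0.06] open 9.8 gf 29.9 p [ 0.4444 -0.3925  0.1298] rpy [ 2.788 -0.    -3.081]
lift1 t 10.3 F [-1.41  4.45  2.14] T [1.07 0.44 0.11] open 9.7 gf 30.0 p [ 0.4449 -0.4     0.1493] rpy [ 2.789  0.    -3.081]
lifted t 11.34 F [ 0.24  0.71 -4.49] T [-0.65 -0.04  0.04] open 9.6 gf 30.0 p [ 0.4481 -0.4612  0.314 ] rpy [ 2.788 -0.001 -3.082]
```

View pics/s3.png

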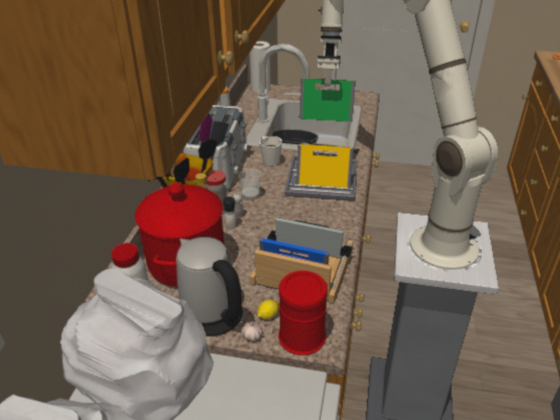

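```bash
cat >> h.py <<'E'
def green_mask(c): return c[...,1]>1.5*np.maximum(c[...,0],c[...,2])
def yellow_mask(c): return (c[...,0]>1.8*c[...,2])&(c[...,1]>1.5*c[...,2])
def held(maskf,cams=("scene","side")):
    tcp=ctrl.observe()["ee_pos"]
    for cam in cams:
        im=ctrl.get_image(cam); m=maskf(im["image"].astype(float)); P=pts(im,m); P=P[np.linalg.norm(P-tcp-np.array([0,0,-.05]),axis=1)<.17]
        if len(P)<80: print(cam,"few",len(P)); continue
        C,n,Q=fitplane(P); r=Q@RX-tcp@RX
        print(cam,len(P),len(Q),"tilt %.3f yawerr %.3f"%(np.arcsin(n[2]),np.arctan2(n@RX,n@RY)),"r rel",np.percentile(r,(1,99)).round(4),"s rel at tcp z %.4f"%((C-tcp)@RY-(tcp[2]-C[2])*n[2]),"z rel",np.percentile(Q[:,2]-tcp[2],(1,99)).round(4))
E
python3 - <<'E'
from h import *
o=ctrl.observe(); p=o["ee_pos"]
ctrl.servo_line([p[0],p[1],.37],.2,rot=OR) 
A=rk(.400,.294,.37)
try: ctrl.servo_line(A,.3)
except ctrl.Unreachable as e: print(e); ctrl.move_ptp(A,OR)
st("over"); held(green_mask)
im=ctrl.get_image("side"); save(im,"s4.png")
E
```

```text
over t 14.48 F [ 0.51 -0.56 -3.09] T [ 0.01  0.03 -0.01] open 9.8 gf 30.0 p [0.433  0.2421 0.37  ] rpy [-3.141  0.     3.018]
scene 1614 1191 tilt 0.001 yawerr 0.001 r rel [-0.0859  0.0833] s rel at tcp z -0.0047 z rel [-0.123   0.0241]
side 2633 1529 tilt 0.009 yawerr 0.000 r rel [-0.0844  0.087 ] s rel at tcp z 0.0056 z rel [-0.1217  0.0244]
```

View pics/s4.png

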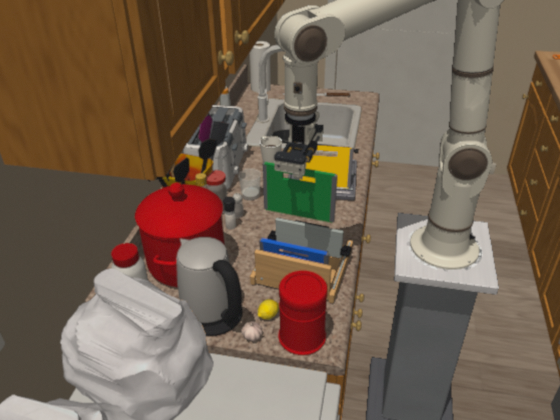

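The green board hangs upright and square over the rack, at columns 265–335 and rows 165–218, so I'm lowering it now.

```bash
cat >> h.py <<'E'
def place(r,s,t,z0=.165):
    ctrl.servo_line(rk(r,s,z0),.15); st("low")
    print(ctrl.servo_line(rk(r,s,.136),.025,stop_force=4)); st("set")
    ctrl.set_gripper((t+.010)/.092); st("open")
    p=ctrl.observe()["ee_pos"]; ctrl.servo_line([p[0],p[1],p[2]+.06],.06); st("up")
E
python3 - <<'E'
from h import *
place(.400,.294,.0098)
held(green_mask,("scene",))
im=ctrl.get_image("scene"); m=green_mask(im["image"].astype(float)); P=pts(im,m); P=P[(P[:,1]>.15)&(P[:,1]<.35)]
C,n,Q=fitplane(P); print("green tilt",np.arcsin(n[2]),"s@z.02",C@RY-(.02-C[2])*n[2],"s mean",C@RY,"r",np.percentile(Q@RX,(1,99)),"z",np.percentile(Q[:,2],(1,99)))
E
```

```text
low t 16.15 F [-0.2  -0.63 -3.14] T [-0.01 -0.01 -0.  ] open 10.1 gf 30.0 p [0.4334 0.2436 0.1658] rpy [3.141e+00 1.000e-03 3.020e+00]
True
set t 16.95 F [0.46 0.45 4.3 ] T [0.14 0.09 0.02] open 9.8 gf 30.0 p [0.4326 0.2435 0.1446] rpy [ 3.142 -0.     3.02 ]
open t 17.38 F [-0.31  0.35  0.46] T [-0.   -0.03  0.08] open 19.9 gf 0.0 p [0.4314 0.2423 0.1435] rpy [-3.14e+00 -3.00e-03  3.02e+00]
up t 18.53 F [-0.58  0.22 -0.17] T [-0.03  0.01 -0.02] open 19.9 gf 0.0 p [0.4312 0.2421 0.2031] rpy [-3.139e+00 -3.000e-03  3.020e+00]
scene 1299 911 tilt -0.007 yawerr -0.001 r rel [-0.0842  0.0857] s rel at tcp z -0.0022 z rel [-0.1798 -0.0331]
green tilt -0.0008900765940304129 s@z.02 0.2896186940297245 s mean 0.28968667260299047 r [0.31406657 0.48568392] z [0.02392109 0.17031634]
```

```bash
python3 - <<'E'
from h import *
p=ctrl.observe()["ee_pos"]; ctrl.servo_line([p[0],p[1],.33],.25); ctrl.set_gripper(1.0)
pick(YT)
p=ctrl.observe()["ee_pos"]
ctrl.servo_line([p[0],p[1],.37],.2,rot=OR)
A=rk(.400,.252,.37)
try: ctrl.servo_line(A,.3)
except ctrl.Unreachable as e: print(e); ctrl.move_ptp(A,OR)
st("over"); held(yellow_mask)
im=ctrl.get_image("scene"); save(im,"s5.png")
E
```

```text
above t 22.61 F [ 0.45 -0.27 -0.3 ] T [-0.45 -0.01  0.03] open 92.3 gf 0.0 p [ 0.4293 -0.3248  0.2226] rpy [ 2.789e+00  1.000e-03 -3.079e+00]
False
down t 23.57 F [-1.09 -0.51  0.61] T [-0.37  0.01  0.04] open 92.0 gf 0.0 p [ 0.4267 -0.293   0.131 ] rpy [ 2.791e+00  1.000e-03 -3.082e+00]
grip t 24.76 F [-0.    1.53  1.66] T [0.34 0.03 0.01] open 14.0 gf 29.9 p [ 0.4263 -0.2916  0.1304] rpy [ 2.788 -0.    -3.081]
lift1 t 25.31 F [-1.03  4.11 -0.13] T [0.74 0.42 0.14] open 13.9 gf 30.0 p [ 0.4267 -0.2989  0.1498] rpy [ 2.789  0.    -3.081]
lifted t 26.35 F [-0.04  0.51 -4.89] T [-0.82 -0.   -0.01] open 13.9 gf 30.0 p [ 0.43   -0.36    0.3149] rpy [ 2.788e+00 -1.000e-03 -3.082e+00]
over t 28.92 F [-0.28 -0.32 -4.72] T [-0.01 -0.03 -0.  ] open 13.8 gf 30.0 p [0.4279 0.2002 0.3699] rpy [-3.141 -0.     3.018]
scene 1767 1290 tilt -0.001 yawerr -0.005 r rel [-0.0884  0.0874] s rel at tcp z -0.0065 z rel [-0.1229  0.025 ]
side 2859 1477 tilt -0.008 yawerr -0.001 r rel [-0.0856  0.0894] s rel at tcp z 0.0091 z rel [-0.1241  0.0245]
```

View pics/s5.png

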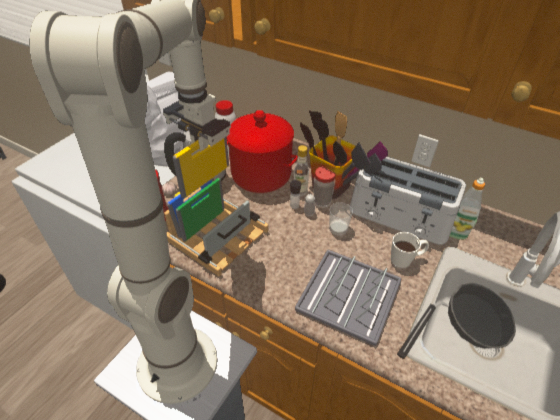

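```bash
python3 - <<'E'
from h import *
np.set_printoptions(precision=3,suppress=True)
place(.400,.252,.0139)
p=ctrl.observe()["ee_pos"]; ctrl.servo_line([p[0],p[1],.30],.25); ctrl.set_gripper(0)
for c,f in(("scene",yellow_mask),("side",green_mask),("side",yellow_mask)):
    im=ctrl.get_image(c); P=pts(im,f(im["image"].astype(float))); P=P[(P[:,1]>.15)&(P[:,1]<.33)&(P[:,0]<.56)&(P[:,2]>.05)]
    if len(P)<50: print(c,len(P)); continue
    C,n,Q=fitplane(P); print(c,"tilt",np.arcsin(n[2]),"s",C@RY,"r",np.percentile(Q@RX,(1,99)),"z",np.percentile(Q[:,2],(1,99)))
for k in(1,-1):
    print(k,[ctrl.ik(rk(.401,s,z),ori(k*RX,DN)) for s,z in((.105,.3),(.105,.088),(.245,.088))])
st("")
E
```

```text
low t 30.58 F [-0.28 -0.22 -5.29] T [ 0.02  0.02 -0.  ] open 13.5 gf 30.0 p [0.428 0.202 0.166] rpy [3.141 0.001 3.02 ]
True
set t 31.39 F [-0.21  0.73  3.6 ] T [0.19 0.04 0.05] open 13.7 gf 30.0 p [0.427 0.202 0.144] rpy [-3.142 -0.001  3.02 ]
open t 31.82 F [-0.31 -0.53 -0.86] T [ 0.03 -0.02  0.01] open 24.1 gf 0.0 p [0.426 0.201 0.143] rpy [-3.14  -0.003  3.02 ]
up t 32.98 F [-0.19 -0.3  -0.72] T [ 0.05 -0.02 -0.01] open 23.7 gf 0.0 p [0.426 0.2   0.203] rpy [-3.139 -0.004  3.02 ]
scene tilt -0.004944311383405028 s 0.24549096857854785 r [0.312 0.488] z [0.052 0.172]
side tilt -0.12488422794731577 s 0.30050294504263036 r [0.314 0.488] z [0.147 0.172]
side tilt 0.020425549307973617 s 0.3532051160643245 r [0.295 0.507] z [0.051 0.134]
1 [array([ 0.042, -0.029, -0.235,  2.01 , -0.007,  1.159, -0.312]), array([-0.023,  0.283, -0.197,  2.234,  0.092,  0.632, -0.409]), array([-0.262,  0.369, -0.258,  2.107,  0.147,  0.682, -0.74 ])]
-1 [None, array([ 0.852,  0.672, -1.297,  2.211,  0.849,  0.924,  2.045]), array([-0.048,  0.404, -0.512,  2.1  ,  0.3  ,  0.708,  2.264])]
 t 34.26 F [0.27 0.01 0.48] T [-0.01 -0.03  0.  ] open 0.3 gf 0.0 p [0.426 0.2   0.3  ] rpy [-3.14  -0.003  3.02 ]
```

```bash
cat >> h.py <<'E'
OP=ori(RX,DN)
E
python3 - <<'E'
from h import *
ctrl.move_ptp(rk(.401,.105,.30),OP)
print(ctrl.servo_line(rk(.401,.105,.088),.15,stop_force=8)); st("down")
for s,f in((.20,14),(.255,18)):
    hit=ctrl.servo_line(rk(.401,s,.088),.03,stop_force=f); st("push %s"%hit); print("s",ctrl.observe()["ee_pos"]@RY)
    if hit: break
im=ctrl.get_image("scene"); save(im,"s6.png")
E
```

```text
False
down t 36.95 F [ 0.05  0.99 -0.27] T [-0.11  0.04  0.01] open 0.4 gf 0.0 p [0.4114 0.0556 0.0886] rpy [ 3.14  -0.     1.449]
push False t 40.27 F [ 0.29 -5.91  2.92] T [-1.59 -0.01 -0.01] open 0.3 gf 3.3 p [0.4222 0.1485 0.088 ] rpy [-3.141e+00  2.000e-03  1.448e+00]
s 0.19864950421432295
push True t 41.83 F [-0.34  0.53 -0.61] T [-0.07  0.02 -0.02] open 0.8 gf 0.0 p [0.4275 0.1947 0.0876] rpy [-3.138  0.01   1.446]
s 0.24521275559527544
```

View pics/s6.png

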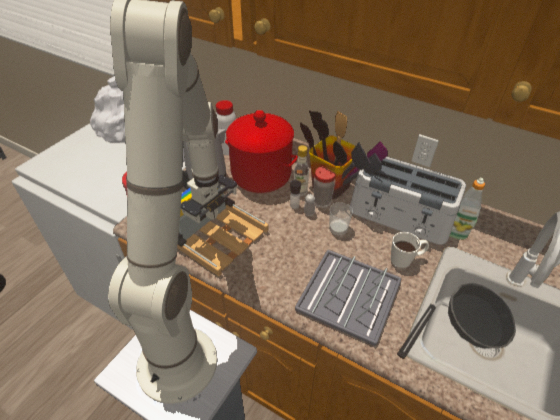

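```bash
python3 - <<'E'
from h import *
p=ctrl.observe()["ee_pos"]
ctrl.servo_line(rk(.401,.235,.088),.05); ctrl.dwell(.2); st("back")
for i in range(2):
    hit=ctrl.servo_line(rk(.401,.262,.088),.015,stop_force=19); st("push %s"%hit); print("s",ctrl.observe()["ee_pos"]@RY)
    ctrl.servo_line(rk(.401,.232,.088),.05)
ctrl.servo_line(rk(.401,.10,.088),.15); ctrl.servo_line(rk(.401,.10,.33),.25); ctrl.move_ptp([.42,-.1,.42],OR)
im=ctrl.get_image("side"); save(im,"s7.png")
for c in("scene","side"):
    im=ctrl.get_image(c); save(im,c+"8.png"); P=pts(im); r=P@RX; s=P@RY; h=P[:,2]
    k=(abs(r-.4)<.05)&(s>.15)&(s<.38)&(h>.04)
    for a in np.arange(.22,.37,.006):
        q=k&(abs(s-a)<.003)
        if q.sum()>5: print(c,round(a,3),q.sum(),"zmax %.3f zmed %.3f"%(np.percentile(h[q],97),np.median(h[q])))
st("end")
E
python3 -c "
import cv2
a=cv2.imread('pics/scene8.png')[160:280,140:290];b=cv2.imread('pics/side8.png')[200:310,230:370]
cv2.imwrite('pics/z.png',cv2.hconcat([cv2.resize(a,(400,400),interpolation=2),cv2.resize(b,(400,400),interpolation=2)]))"
```

```text
back t 42.41 F [ 0.42  0.87 -0.86] T [-0.14  0.03 -0.01] open 0.3 gf 0.0 p [0.4266 0.1847 0.088 ] rpy [-3.138  0.011  1.445]
push True t 43.47 F [ 0.8   0.9  -0.27] T [-0.02  0.04 -0.03] open 0.3 gf 0.0 p [0.4275 0.1946 0.0876] rpy [-3.135  0.019  1.443]
s 0.24509589040308927
push True t 45.08 F [-0.64 -0.16  0.29] T [-0.01  0.04  0.02] open 0.0 gf 0.0 p [0.4275 0.1945 0.0876] rpy [-3.132  0.027  1.441]
s 0.2449901360736072
scene 0.256 40 zmax 0.106 zmed 0.101
scene 0.262 38 zmax 0.106 zmed 0.102
scene 0.268 8 zmax 0.109 zmed 0.102
scene 0.286 111 zmax 0.126 zmed 0.094
scene 0.292 258 zmax 0.126 zmed 0.094
scene 0.298 87 zmax 0.172 zmed 0.134
scene 0.304 172 zmax 0.171 zmed 0.154
scene 0.31 65 zmax 0.172 zmed 0.166
scene 0.316 66 zmax 0.173 zmed 0.166
scene 0.322 38 zmax 0.172 zmed 0.169
scene 0.328 42 zmax 0.173 zmed 0.169
scene 0.334 33 zmax 0.172 zmed 0.170
side 0.304 30 zmax 0.171 zmed 0.168
side 0.31 53 zmax 0.172 zmed 0.168
side 0.316 61 zmax 0.172 zmed 0.168
side 0.322 100 zmax 0.172 zmed 0.166
side 0.328 90 zmax 0.172 zmed 0.166
side 0.334 143 zmax 0.171 zmed 0.157
side 0.34 224 zmax 0.171 zmed 0.156
side 0.346 64 zmax 0.169 zmed 0.129
side 0.352 360 zmax 0.132 zmed 0.108
side 0.358 127 zmax 0.134 zmed 0.106
end t 49.49 F [ 0.12 -0.49 -0.29] T [-0.01  0.03 -0.04] open 0.5 gf 0.0 p [ 0.42   -0.0997  0.4197] rpy [ 3.142e+00 -1.000e-03  3.020e+00]
```

View pics/z.png

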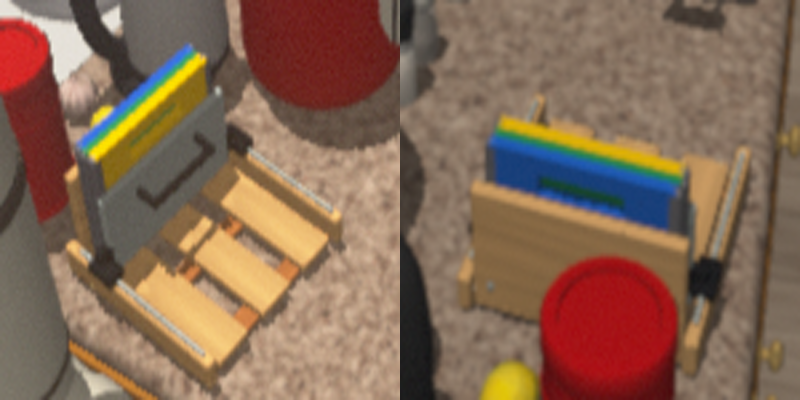

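The crops show the three boards upright and packed face to face between the wall and the stop. All three pushes came up solid within 0.3 mm of each other.

```bash
python3 -c "
from bench import ctrl
print(ctrl.finish_job())"
```

```text
the job is handed in; nothing more can be done
None
```

The green and yellow boards now stand in the rack beside the blue one, all three upright and packed tight by the end stop, and the job was handed in at about 49.5 s of the 72 s allowed; it returned no verdict.

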